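Load the core plug carrier and hold its cover plate over the screw holes

ROBOT

A 7-joint arm with a two-finger parallel gripper is mounted at the origin on the work surface; the furniture and walls round the work are solid. World frame = base frame: x ahead of the robot, y to its left, z up, the work surface at z = 0. Lengths are in mm, angles in rad, forces in N, time in s.
With the tool pointing down it reaches from about 425 to 800 mm from the base axis. Payload 8.3 kg.
Tool frame: the origin (TCP) lies at the centre of the arm's flange, where the gripper is bolted on; the fingertips stand 173 mm ahead of it and the grasp point (between the pads) lies r.hold_point_z ahead of it (r.hold_point_z is the distance from the TCP to the grasp point, in mm); z points along the fingers, y is the line along which they close (so a half turn about z gives the same grasp; the last joint's range is limited). The gripper opens to 85 mm and grips with 20 to 120 N. Pads are 22 mm wide; open, the fingers measure 114 mm over their backs; the gripper's body (76 mm by 85 mm) begins 54 mm behind the grasp point. The pads swing forward as they close: fully open they stand 13 mm farther back than shut.
Start: joints at [1.278, 0.383, 0.016, 1.37, -0.006, 1.388, -0.046], TCP at [142.396, -608.555, 404.679] pointing down, gripper open.
Joint ranges: [-2.95, 2.95], [-0.25, 2.06], [-1.52, 1.56], [0.18, 2.33], [-1.44, 4.58], [0.02, 2.06], [-3.01, 3.01]. Speed limits (rad/s): [2.39, 2.39, 3.01, 3.01, 3.14, 3.14, 3.14].

INTERFACE

Orientations are given as a unit quaternion [w, x, y, z].
In Python, from plant import r gives the robot as it stands.
- The arm moves only by the shell command python3 -m inch 'ROWS' [OPENING] [FORCE]. ROWS is JSON, one flat list of numbers, 4 for each row, row after row: the shift along the world's x, y, z in mm, then the turn about the world's z in rad. A call has exactly 10 rows; each row is the pose to reach, as a shift and turn from the pose commanded when the call began; what a row does not reach only later rows make up. A row lasts 1/8 s, in which the tool goes at most 62.5 mm and 10.7 degrees, less where a joint would pass 70% of its speed; a pose out of reach is approached as far as the arm can. A call with a gripper value outside its range is refused whole. OPENING is the closure, from 0 (fully open) to 1 (shut), set as the call begins (- or left out, the last holds). The fingers move at their own pace and stop on an object; FORCE is the grip in N (left out, the last holds). Time passes only in rows, so rows that repeat a pose let the fingers close, or fill a call up. It gives the time, the measured TCP pose, the force, the opening and the grip force at its end, in the units of the state.
- r.get_state(): the state, without advancing time (a new reading comes with each control period).
- r.grab_frame(name): name is "side" or "top" or "wrist"; returns the picture (384x512x3 uint8, red, green, blue); there is no depth.
- r.camera_params(name): a dict with "fovy" (degrees; the focal length in pixels is half the picture's height over the tangent of half this angle, whatever the lens; pixels are square), "cx", "cy" (the principal point, pixels), "R" (3x3) and "t" (3): a world point X has camera coordinates R X + t. Camera axes: x right, y down, z forward; pixel columns grow to the right and rows downward; lengths in mm; the calibration is good to about 2 mm. The wrist camera is an equidistant fisheye: a pixel r from the principal point sees the ray r / f radians off the axis. A picture is of the moment at which its call begins: read the wrist's pose just before it. camera_params takes no time and is no camera call; for the wrist camera it gives the pose at the moment of the call.
- r.close_job(): hands the job in; it is judged then, once.
The state is a dict: "t": time; "q": joint angles; "joint_velocities": joint speeds; "tau": joint torques, N m; "ee_pos": TCP position; "orientation": TCP orientation; "contact_force": force on the tool from outside, world axes, zero at the start; "torque": the same for the moment, N m; "gripper_width": finger opening in mm; "grasp_force": force on a finger pad.
Only numpy, scipy, OpenCV 4.12 (cv2) and the standard library are available. Lean on these libraries where they do the work, as an engineer would, in place of code of your own. Each camera call takes 0.05 s, during which the arm holds its last target. There are 200 camera calls.

TASK

Put the two core plugs that stand on the worktop into the two empty wells of the steel carrier, one upright in each well and fully down. Then pick up the aluminium cover plate by its lug and hold it level over the carrier, about 35 mm above the carrier's top and touching neither carrier nor plugs, with its four screw holes lined up over the carrier's four threaded holes, so that a colleague can start the screws. Finish while still holding the plate there, and leave the other things on the worktop where they are.

Things in the scene. Friction and masses are not known exactly. Their poses are not given: they have to be found in the camera images.
- carrier: Steel block fixed to the worktop, 190 (x) x 110 (y) x 34 mm; a foot 10 mm high juts out 20 mm at each x end. Origin: centre of the underside, z up. Its top has four wells, 31 mm wide, 18 mm deep, at (+-50, +-30) mm, and four 9 mm threaded holes at (+-82, +-42) mm. The two wells at +x, away from the robot, hold plugs standing 16 mm proud; the two at -x are empty.
- cover_plate: Loose aluminium plate lying flat, 190 (x) x 110 (y) x 6 mm, 0.25 to 0.42 kg. Origin: centre of the underside, z up. Mid-plate lug to grip across its 16 mm: 44 (x) x 16 (y) mm, 36 tall, top 42 mm above the underside; centre of mass below it. 36 mm windows at (+-50, +-30) mm, 15 mm screw holes at (+-82, +-42) mm as on the carrier. A half turn about z fits as well.
- plug0: Drilled pale stone core plug, a plain upright cylinder 26 mm in diameter and 34 mm tall, about 50 g; all four plugs are alike. Origin: centre of its underside; z runs up its axis. At the start it stands on the worktop, somewhere between the cover plate and the carrier.
- plug1: Drilled pale stone core plug, a plain upright cylinder 26 mm in diameter and 34 mm tall, about 50 g; all four plugs are alike. Origin: centre of its underside; z runs up its axis. At the start it stands on the worktop, somewhere between the cover plate and the carrier.
- plug2: Drilled pale stone core plug, a plain upright cylinder 26 mm in diameter and 34 mm tall, about 50 g; all four plugs are alike. Origin: centre of its underside; z runs up its axis. At the start it already stands in well 0 of the carrier.
- plug3: Drilled pale stone core plug, a plain upright cylinder 26 mm in diameter and 34 mm tall, about 50 g; all four plugs are alike. Origin: centre of its underside; z runs up its axis. At the start it already stands in well 1 of the carrier.
- ring: White turned stone ring, 60 mm across, 22 mm tall, a bystander. Origin: centre of its underside.
- neck: Turned stone part like a small baluster, 60 mm across, 113 mm tall, a bystander. Origin: centre of its underside.
- bottle: White squeeze bottle with a pointed nozzle, 37 mm across, 116 mm tall, a bystander. Origin: centre of its underside.
- well0 (a point): Centre of the floor of the carrier's well at its (+x, +y) corner, 18 mm below the carrier's top. Holds a plug at the start.
- well1 (a point): Centre of the floor of the carrier's well at its (+x, -y) corner, 18 mm below the carrier's top. Holds a plug at the start.
- well2 (a point): Centre of the floor of the carrier's well at its (-x, +y) corner, 18 mm below the carrier's top. Empty at the start.
- well3 (a point): Centre of the floor of the carrier's well at its (-x, -y) corner, 18 mm below the carrier's top. Empty at the start.
- thread0 (a point): Centre of the mouth of the threaded hole at the carrier's (+x, +y) corner, level with its top.
- thread1 (a point): Centre of the mouth of the threaded hole at the carrier's (+x, -y) corner, level with its top.
- thread2 (a point): Centre of the mouth of the threaded hole at the carrier's (-x, +y) corner, level with its top.
- thread3 (a point): Centre of the mouth of the threaded hole at the carrier's (-x, -y) corner, level with its top.
- hole0 (a point): Centre of the screw hole at the cover plate's (+x, +y) corner, in the plane of the plate's underside.
- hole1 (a point): Centre of the screw hole at the cover plate's (+x, -y) corner, in the plane of the plate's underside.
- hole2 (a point): Centre of the screw hole at the cover plate's (-x, +y) corner, in the plane of the plate's underside.
- hole3 (a point): Centre of the screw hole at the cover plate's (-x, -y) corner, in the plane of the plate's underside.

How it is judged (in metres and radians):
On the way:
1. all four wells of the carrier hold one upright plug each, fully down, while the cover plate has not been lifted yet (((horizontal distance between plug0 and well0 below 0.005 m and z of plug0 in the frame of carrier below 0.019 m and angle between plug0's own z axis and vertical below 0.15 rad) or (horizontal distance between plug1 and well0 below 0.005 m and z of plug1 in the frame of carrier below 0.019 m and angle between plug1's own z axis and vertical below 0.15 rad) or (horizontal distance between plug2 and well0 below 0.005 m and z of plug2 in the frame of carrier below 0.019 m and angle between plug2's own z axis and vertical below 0.15 rad) or (horizontal distance between plug3 and well0 below 0.005 m and z of plug3 in the frame of carrier below 0.019 m and angle between plug3's own z axis and vertical below 0.15 rad)) and ((horizontal distance between plug0 and well1 below 0.005 m and z of plug0 in the frame of carrier below 0.019 m and angle between plug0's own z axis and vertical below 0.15 rad) or (horizontal distance between plug1 and well1 below 0.005 m and z of plug1 in the frame of carrier below 0.019 m and angle between plug1's own z axis and vertical below 0.15 rad) or (horizontal distance between plug2 and well1 below 0.005 m and z of plug2 in the frame of carrier below 0.019 m and angle between plug2's own z axis and vertical below 0.15 rad) or (horizontal distance between plug3 and well1 below 0.005 m and z of plug3 in the frame of carrier below 0.019 m and angle between plug3's own z axis and vertical below 0.15 rad)) and ((horizontal distance between plug0 and well2 below 0.005 m and z of plug0 in the frame of carrier below 0.019 m and angle between plug0's own z axis and vertical below 0.15 rad) or (horizontal distance between plug1 and well2 below 0.005 m and z of plug1 in the frame of carrier below 0.019 m and angle between plug1's own z axis and vertical below 0.15 rad) or (horizontal distance between plug2 and well2 below 0.005 m and z of plug2 in the frame of carrier below 0.019 m and angle between plug2's own z axis and vertical below 0.15 rad) or (horizontal distance between plug3 and well2 below 0.005 m and z of plug3 in the frame of carrier below 0.019 m and angle between plug3's own z axis and vertical below 0.15 rad)) and ((horizontal distance between plug0 and well3 below 0.005 m and z of plug0 in the frame of carrier below 0.019 m and angle between plug0's own z axis and vertical below 0.15 rad) or (horizontal distance between plug1 and well3 below 0.005 m and z of plug1 in the frame of carrier below 0.019 m and angle between plug1's own z axis and vertical below 0.15 rad) or (horizontal distance between plug2 and well3 below 0.005 m and z of plug2 in the frame of carrier below 0.019 m and angle between plug2's own z axis and vertical below 0.15 rad) or (horizontal distance between plug3 and well3 below 0.005 m and z of plug3 in the frame of carrier below 0.019 m and angle between plug3's own z axis and vertical below 0.15 rad)) and height (world z) of cover_plate below 0.02 m), for 0.2 s.
At the end, for the whole second after the job is handed in: Each well holds one plug, upright (0.15 rad), within 5 mm of its centre and 3 mm of its floor. The plate is held still in the fingers, level (0.06 rad), underside 20 to 50 mm above the carrier's top, touching nothing else, each screw hole within 5 mm of its threaded hole (((horizontal distance between plug0 and well0 below 0.005 m and z of plug0 in the frame of carrier below 0.019 m and angle between plug0's own z axis and vertical below 0.15 rad) or (horizontal distance between plug1 and well0 below 0.005 m and z of plug1 in the frame of carrier below 0.019 m and angle between plug1's own z axis and vertical below 0.15 rad) or (horizontal distance between plug2 and well0 below 0.005 m and z of plug2 in the frame of carrier below 0.019 m and angle between plug2's own z axis and vertical below 0.15 rad) or (horizontal distance between plug3 and well0 below 0.005 m and z of plug3 in the frame of carrier below 0.019 m and angle between plug3's own z axis and vertical below 0.15 rad)) and ((horizontal distance between plug0 and well1 below 0.005 m and z of plug0 in the frame of carrier below 0.019 m and angle between plug0's own z axis and vertical below 0.15 rad) or (horizontal distance between plug1 and well1 below 0.005 m and z of plug1 in the frame of carrier below 0.019 m and angle between plug1's own z axis and vertical below 0.15 rad) or (horizontal distance between plug2 and well1 below 0.005 m and z of plug2 in the frame of carrier below 0.019 m and angle between plug2's own z axis and vertical below 0.15 rad) or (horizontal distance between plug3 and well1 below 0.005 m and z of plug3 in the frame of carrier below 0.019 m and angle between plug3's own z axis and vertical below 0.15 rad)) and ((horizontal distance between plug0 and well2 below 0.005 m and z of plug0 in the frame of carrier below 0.019 m and angle between plug0's own z axis and vertical below 0.15 rad) or (horizontal distance between plug1 and well2 below 0.005 m and z of plug1 in the frame of carrier below 0.019 m and angle between plug1's own z axis and vertical below 0.15 rad) or (horizontal distance between plug2 and well2 below 0.005 m and z of plug2 in the frame of carrier below 0.019 m and angle between plug2's own z axis and vertical below 0.15 rad) or (horizontal distance between plug3 and well2 below 0.005 m and z of plug3 in the frame of carrier below 0.019 m and angle between plug3's own z axis and vertical below 0.15 rad)) and ((horizontal distance between plug0 and well3 below 0.005 m and z of plug0 in the frame of carrier below 0.019 m and angle between plug0's own z axis and vertical below 0.15 rad) or (horizontal distance between plug1 and well3 below 0.005 m and z of plug1 in the frame of carrier below 0.019 m and angle between plug1's own z axis and vertical below 0.15 rad) or (horizontal distance between plug2 and well3 below 0.005 m and z of plug2 in the frame of carrier below 0.019 m and angle between plug2's own z axis and vertical below 0.15 rad) or (horizontal distance between plug3 and well3 below 0.005 m and z of plug3 in the frame of carrier below 0.019 m and angle between plug3's own z axis and vertical below 0.15 rad)) and ((horizontal distance between hole0 and thread0 below 0.005 m and horizontal distance between hole1 and thread1 below 0.005 m and horizontal distance between hole2 and thread2 below 0.005 m and horizontal distance between hole3 and thread3 below 0.005 m) or (horizontal distance between hole0 and thread3 below 0.005 m and horizontal distance between hole1 and thread2 below 0.005 m and horizontal distance between hole2 and thread1 below 0.005 m and horizontal distance between hole3 and thread0 below 0.005 m)) and z of cover_plate in the frame of carrier between 0.054 and 0.084 m and angle between cover_plate's own z axis and vertical below 0.06 rad and linear speed of cover_plate below 0.02 m/s and contact force between the fingers and cover_plate above 1 N and contact force between cover_plate and carrier below 0.1 N and contact force between cover_plate and plug0 below 0.1 N and contact force between cover_plate and plug1 below 0.1 N and contact force between cover_plate and plug2 below 0.1 N and contact force between cover_plate and plug3 below 0.1 N and contact force between cover_plate and ring below 0.1 N and contact force between cover_plate and neck below 0.1 N and contact force between cover_plate and bottle below 0.1 N); the arm keeps its last pose, push and grip.
It fails at once if the ring, the turned stone part or the bottle is moved by more than 30 mm (distance of any of ring, neck, bottle from where it was at the start of the episode above 0.03 m).
It also fails if it takes over 69 s, if anything falls off the work surface, if the arm or the gripper's body presses on something with over 40 N, if the wrist force passes 120 N, or if a joint passes its speed limit or range.

## Working session

There is one attempt and no reset: what is moved stays moved. The work goes in short steps, Python scripts to look and compute and a shell command to move; the robot and the scene stay as the last step left them, time stands still between calls to the robot, and variables do not carry over. Pictures are saved under pics/ and viewed, at most 10 in all, crops included, and the job is handed in when it is done.

```bash
ls; mkdir -p pics; python3 - <<'E'
from plant import r
import cv2,numpy as np
for n in ("top","side"):
    cv2.imwrite(f"pics/{n}0.png",r.grab_frame(n)[:,:,::-1])
    p=r.camera_params(n); print(n,p)
print(r.get_state(),r.hold_point_z)
E
```

```text
pics
top {'fovy': 49.36569529799457, 'cx': 253.53305625055515, 'cy': 187.190823563118, 'R': array([[-0.01582122, -0.99979501, -0.01263421],
       [-0.98316428,  0.01785604, -0.1818493 ],
       [ 0.18203762,  0.00954442, -0.98324524]]), 't': array([  96.49825418,  519.23952081, 1136.72819247])}
side {'fovy': 50.47278340841968, 'cx': 255.0587672990626, 'cy': 183.82607701344685, 'R': array([[ 0.98905722, -0.14751434, -0.00230959],
       [-0.08265158, -0.54106075, -0.83691217],
       [ 0.12220692,  0.82794492, -0.54733233]]), 't': array([-503.46444854,  140.15677423, 1355.09672854])}
{'t': 0.1, 'q': array([ 1.2781079 ,  0.38418444,  0.01636896,  1.37105637, -0.00631089,
        1.38820273, -0.04647767]), 'joint_velocities': array([ 0.00096546, -0.00152515,  0.00091513, -0.0018801 ,  0.00011165,
        0.00055048, -0.00089087]), 'tau': array([ 3.07168091e-03, -6.29132366e+01,  8.47513899e-01, -3.72759497e+01,
        1.67350058e-02,  1.04461153e-02, -1.57805732e-05]), 'ee_pos': array([ 142.37000296, -608.41780156,  403.75629856]), 'orientation': array([-8.94253442e-04,  9.93401392e-01,  1.14685929e-01, -1.10657905e-04]), 'contact_force': array([ 0.02088263, -0.03674828, -0.04077336]), 'torque': array([ 0.01209414, -0.02972821,  0.05014716]), 'grasp_force': 0.0, 'gripper_width': 85.2479994660066} 154.70000000000002
```

View pics/top0.png

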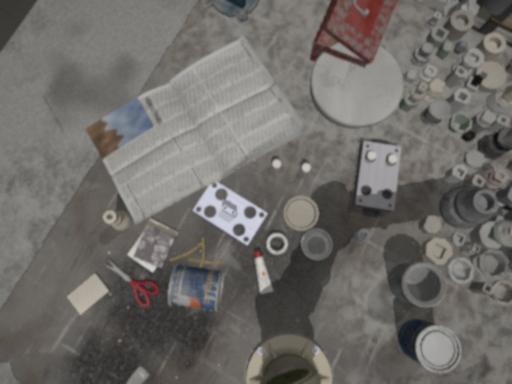

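View pics/side0.png

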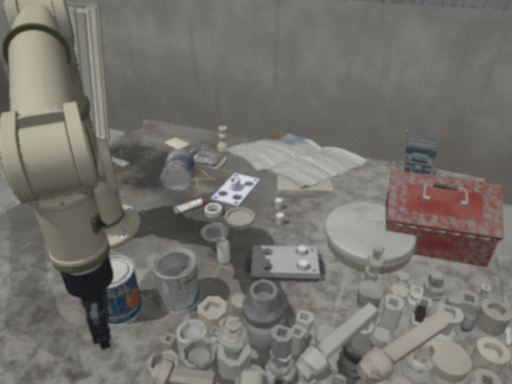

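The top picture shows the plate near (230,212), the loose plugs at (277,162) and (306,167), and the carrier at (378,175) with plugs in its two upper (+x) wells. The bottle is near (362,235), the ring near (277,243) and the neck near (117,218). The side picture shows the same layout, with the arm at the left.

```bash
cat > h.py <<'E'
import cv2,numpy as np
from plant import r
def back(P,uv,z,fish=False):
    f=192/np.tan(np.radians(P["fovy"])/2); d=(np.array(uv,float)-[P["cx"],P["cy"]])/f
    if fish:
        a=np.hypot(*d); d=d*(np.tan(a)/a if a>1e-9 else 1)
    ray=P["R"].T@np.array([d[0],d[1],1]); C=-P["R"].T@P["t"]
    return C+ray*(z-C[2])/ray[2]
def fwd(P,X,fish=False):
    f=192/np.tan(np.radians(P["fovy"])/2); c=P["R"]@np.array(X,float)+P["t"]
    d=c[:2]/c[2]
    if fish:
        n=np.hypot(*d); d=d*(np.arctan(n)/n if n>1e-9 else 1)
    return f*d+[P["cx"],P["cy"]]
E
python3 - <<'E'
from h import *
P=r.camera_params("top")
for n,uv,z in [("plate",(230,212),6),("plugL",(277,162),34),("plugR",(306,167),34),("carrier",(378,175),34),("ring",(277,243),22),("bottle",(362,235),60)]:
    print(n,back(P,uv,z).round())
im=cv2.imread("pics/top0.png")
a=cv2.resize(im[150:255,185:325],None,fx=5,fy=5,interpolation=cv2.INTER_CUBIC)
b=cv2.resize(im[135:215,350:410],None,fx=6.5,fy=6.5,interpolation=cv2.INTER_CUBIC)
cv2.imwrite("pics/topA.png",a);cv2.imwrite("pics/topB.png",b)
E
```

```text
plate [456. 158.   6.]
plugL [597.  19.  34.]
plugR [580. -65.  34.]
carrier [ 553. -271.   34.]
ring [364.  24.  22.]
bottle [ 380. -208.   60.]
```

View pics/topA.png

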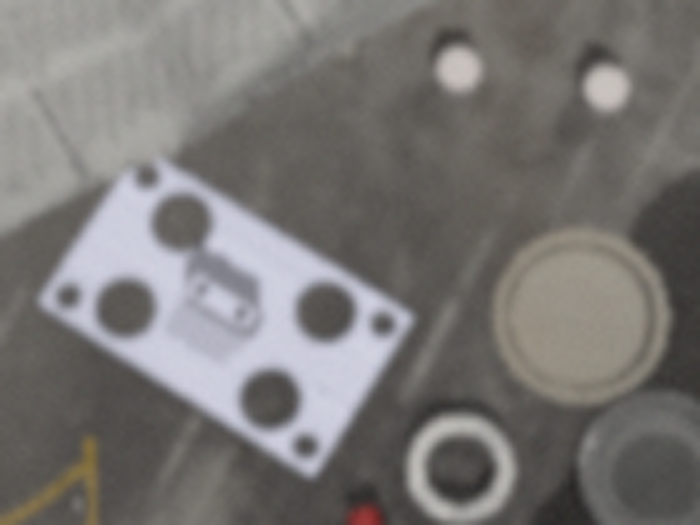

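View pics/topB.png

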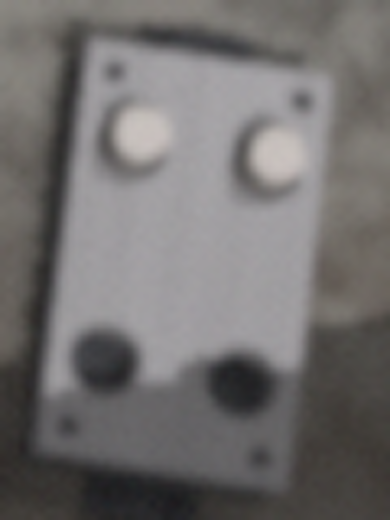

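Crop A shows the plate holes at (148,177), (68,296), (383,323) and (306,445), the plug tops at (460,70) and (607,88), and the lug along the plate's long side. Crop B shows the threads at (114,70), (303,100), (67,426) and (260,457), with the empty wells at (105,361) and (242,383).

```bash
python3 - <<'E'
from h import *
P=r.camera_params("top")
A=lambda u,v:((u+.5)/5-.5+185,(v+.5)/5-.5+150)
B=lambda u,v:((u+.5)/6.5-.5+350,(v+.5)/6.5-.5+135)
def fit(m,o):
    m=np.array(m);o=np.array(o); a=m-m.mean(0);b=o-o.mean(0)
    th=np.arctan2((a[:,0]*b[:,1]-a[:,1]*b[:,0]).sum(),(a*b).sum()); c,s=np.cos(th),np.sin(th)
    res=b-a@np.array([[c,s],[-s,c]]); print(o.mean(0).round(1),"yaw",round(th,4),res.round(1).tolist()); return o.mean(0),th
M=[(82,42),(82,-42),(-82,42),(-82,-42)]
# carrier: top-left = +x+y, top-right=+x -y
c,th=fit(M,[back(P,B(*p),34)[:2] for p in [(114,70),(303,100),(67,426),(260,457)]])
R=np.array([[np.cos(th),-np.sin(th)],[np.sin(th),np.cos(th)]])
print("wells2,3",(c+R@[-50,30]).round(1),(c+R@[-50,-30]).round(1),"direct",back(P,B(105,361),34),back(P,B(242,383),34))
print("wellplugs",c+R@[50,30],c+R@[50,-30],back(P,B(141,133),50),back(P,B(275,156),50))
# plate x along: left end (148,177),(68,296) to right end (383,323),(306,445); +x := left(+world y)
# x=+ -> left; y axis = z cross x
fit(M,[back(P,A(*p),6)[:2] for p in [(68,296),(148,177),(306,445),(383,323)]])
print("lug",back(P,A(223,305),42))
print("plugs",back(P,A(460,70),34),back(P,A(607,88),34))
W=r.camera_params("wrist");s=r.get_state()
C=-W["R"].T@W["t"]; print("wristcam",C-s["ee_pos"],W["R"].round(3).tolist(),W["fovy"])
from scipy.spatial.transform import Rotation as Ro
q=s["orientation"];print(Ro.from_quat(q[[1,2,3,0]]).as_matrix().round(3).tolist())
E
```

```text
[ 553.3 -271.3] yaw -0.1893 [[-0.3, 0.3], [-0.0, -0.5], [-0.1, 0.4], [0.5, -0.2]]
wells2,3 [ 509.9 -232.4] [ 498.6 -291.4] direct [ 509.11722805 -232.63501118   34.        ] [ 498.24311077 -291.88979593   34.        ]
wellplugs [ 608.07830981 -251.24375162] [ 596.78772201 -310.17186569] [ 607.93817561 -250.81754257   50.        ] [ 596.39849081 -308.77855992   50.        ]
[458.  158.5] yaw 0.9947 [[0.0, 0.3], [-0.6, -0.6], [0.7, 0.1], [-0.1, 0.2]]
lug [455.97429899 157.51198664  42.        ]
plugs [591.76932321  19.8334365   34.        ] [579.46706252 -64.84444566  34.        ]
wristcam [ 73.81077518  16.99632727 -32.43144082] [[0.229, -0.974, -0.003], [-0.93, -0.219, 0.296], [-0.288, -0.065, -0.955]] 65.70646984690485
[[0.974, 0.228, -0.0], [0.228, -0.974, 0.002], [-0.0, -0.002, -1.0]]
```

```bash
python3 -m inch '[20,25,0,-0.02, 60,75,0,-0.1, 105,130,0,-0.18, 150,185,0,-0.26, 195,240,-5,-0.34, 240,296,-10,-0.42, 285,352,-20,-0.42, 330,408,-40,-0.42, 375,464,-65,-0.42, 410,510,-90,-0.42]' 0.3 30
python3 -m inch '[14,18,-14,0, 27,34,-25,0, 27,34,-35,0, 27,34,-35,0, 27,34,-35,0, 27,34,-35,0, 27,34,-35,0, 27,34,-35,0, 27,34,-35,0, 27,34,-35,0]'
python3 - <<'E'
from h import *
W=r.camera_params("wrist");s=r.get_state();im=r.grab_frame("wrist")
cv2.imwrite("pics/w1.png",im[:,:,::-1]);np.savez("w1",R=W["R"],t=W["t"])
print(s["ee_pos"],s["gripper_width"],W["cx"],W["cy"],[fwd(W,p,True).round(1).tolist() for p in ((579.5,-64.8,34),(591.8,19.8,34))])
E
```

```text
t: 1.35
ee_pos: [511.4, -150.4, 338.4]
orientation: [0.0, 0.995, -0.095, 0.0]
contact_force: [0.6, -1.5, -0.1]
gripper_width: 59.8
grasp_force: 0.0
t: 2.6
ee_pos: [537.5, -118.0, 303.7]
orientation: [-0.0, 0.995, -0.095, -0.0]
contact_force: [-0.3, 0.9, -0.5]
gripper_width: 59.6
grasp_force: 0.0
[ 537.48230308 -117.98835218  303.71220935] 59.64899154429021 255.78297086695824 190.15294064144086 [[183.0, 156.8], [94.7, 163.7]]
```

View pics/w1.png

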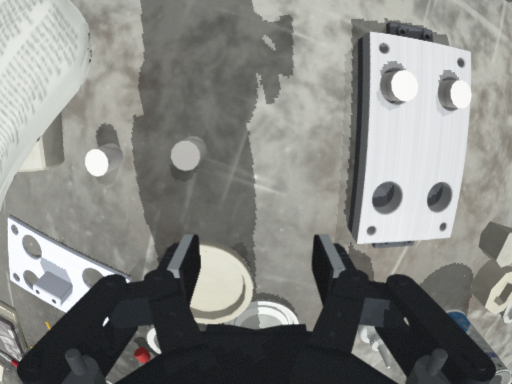

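The wrist picture shows the plugs' tops at about (185,154) and (97,161). The carrier's threads are near (384,48), (461,62), (369,230) and (443,227), and its empty wells at (387,197) and (439,197).

```bash
cat >> h.py <<'E'
def fit(m,o):
    m=np.array(m);o=np.array(o); a=m-m.mean(0);b=o-o.mean(0)
    th=np.arctan2((a[:,0]*b[:,1]-a[:,1]*b[:,0]).sum(),(a*b).sum()); c,s=np.cos(th),np.sin(th)
    Rm=np.array([[c,-s],[s,c]]); print("pose",o.mean(0).round(1),"yaw",round(th,4),"res",(b-a@Rm.T).round(1).tolist()); return o.mean(0),Rm
def blob(g,uv,h,dark=False):
    """centroid of the Otsu blob nearest to uv in a window of half-size h"""
    x,y=int(uv[0])-h,int(uv[1])-h; w=cv2.resize(g[y:y+2*h+1,x:x+2*h+1],None,fx=4,fy=4,interpolation=cv2.INTER_CUBIC)
    _,m=cv2.threshold(w,0,255,cv2.THRESH_OTSU+(cv2.THRESH_BINARY_INV if dark else 0))
    n,_,st,ce=cv2.connectedComponentsWithStats(m)
    k=min((i for i in range(1,n) if st[i,4]>60),key=lambda i:np.hypot(*(ce[i]-2*(2*h+1))))
    return (ce[k]+.5)/4-.5+[x,y],st[k,2]/4,st[k,3]/4
M=[(82,42),(82,-42),(-82,42),(-82,-42)]
E
python3 - <<'E'
from h import *
im=cv2.imread("pics/w1.png",0);W=r.camera_params("wrist")
o=[]
for p in [(384,48),(461,62),(369,230),(443,227)]:
    b=blob(im,p,7,True);print(p,b);o.append(back(W,b[0],34,True)[:2])
c,R=fit(M,o)
print("wells",c+R@[-50,30],c+R@[-50,-30])
for p in [(387,197),(439,197)]:
    b=blob(im,p,22,True);print(p,b,back(W,b[0],34,True))
for p in [(97,161),(185,154)]:
    b=blob(im,p,14);print(p,b,back(W,b[0],34,True))
cv2.imwrite("pics/w1z.png",cv2.resize(im[120:190,70:220],None,fx=5,fy=5,interpolation=cv2.INTER_CUBIC))
E
```

```text
(384, 48) (array([383.5994898 ,  48.02119309]), np.float64(10.25), np.float64(10.75))
(461, 62) (array([460.46422364,  62.28114137]), np.float64(7.25), np.float64(9.75))
(369, 230) (array([370.91690751, 230.08477842]), np.float64(9.25), np.float64(9.25))
(443, 227) (array([442.60145429, 226.34072022]), np.float64(7.0), np.float64(8.75))
pose [ 553.8 -271.7] yaw -0.186 res [[-1.0, -0.3], [-0.8, 0.6], [0.8, -0.6], [0.9, 0.3]]
wells [ 510.1708785  -233.00581252] [ 499.07728877 -291.97133013]
(387, 197) (array([386.76528703, 197.31251542]), np.float64(30.5), np.float64(32.5)) [ 511.00531559 -233.10102751   34.        ]
(439, 197) (array([439.08381814, 196.70119586]), np.float64(25.25), np.float64(30.25)) [ 499.97378452 -291.38241035   34.        ]
(97, 161) (array([ 96.07213876, 162.22261875]), np.float64(23.5), np.float64(27.0)) [592.73644574  17.88735237  34.        ]
(185, 154) (array([185.12048165, 154.73812186]), np.float64(29.0), np.float64(28.5)) [580.80851549 -66.9739965   34.        ]
```

View pics/w1z.png

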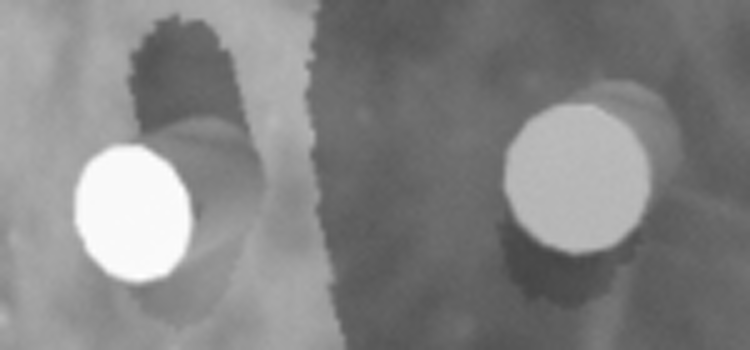

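Wrist and top agree within about 2 mm, so I use their average: plugs at (580,-66) and (592.2,18.9), wells at (510,-232.7) and (498.8,-291.7). Next I grip plug R.

```bash
python3 -m inch '[12,15,-15,0, 28,34,-30,0, 42.5,52,-40,0, 42.5,52,-55,0, 42.5,52,-70,0, 42.5,52,-85,0, 42.5,52,-98,0, 42.5,52,-107,0, 42.5,52,-110.7,0, 42.5,52,-110.7,0]'
python3 -m inch '[0,0,0,0, 0,0,0,0, 0,0,0,0, 0,0,0,0, 0,0,0,0, 0,0,0,0, 0,0,0,0, 0,0,0,0, 0,0,0,0, 0,0,0,0]' 1 30
```

```text
t: 3.9
ee_pos: [580.0, -66.0, 193.0]
orientation: [-0.0, 0.995, -0.095, 0.0]
contact_force: [-0.8, -0.3, 0.7]
gripper_width: 59.6
grasp_force: 0.0
t: 5.15
ee_pos: [580.2, -66.0, 193.7]
orientation: [0.0, 0.995, -0.095, 0.0]
contact_force: [-1.8, -0.2, 6.3]
gripper_width: 24.4
grasp_force: 29.5
```

```bash
python3 -m inch '[0,0,10,0, 0,0,30,0, -5,-15,50,0, -17,-40,60,0, -29,-70,60,0, -42,-100,60,0, -54,-130,60,0, -64,-153,60,0, -70,-166.7,60,0, -70,-166.7,60,0]'
python3 - <<'E'
from h import *
W=r.camera_params("wrist");s=r.get_state();im=r.grab_frame("wrist")
cv2.imwrite("pics/w2.png",im[:,:,::-1])
print(s["ee_pos"],s["gripper_width"],s["grasp_force"])
e=s["ee_pos"]
print("plug top if centred",fwd(W,[e[0],e[1],e[2]-193+34],True),"threads",[fwd(W,[*(np.array([553.5,-271.5])+np.array([[.982,.187],[-.187,.982]])@m),34],True).round(1).tolist() for m in M])
E
```

```text
t: 6.4
ee_pos: [509.3, -234.1, 253.4]
orientation: [0.0, 0.995, -0.096, 0.0]
contact_force: [0.1, 0.2, 0.3]
gripper_width: 24.5
grasp_force: 29.5
[ 509.33338884 -234.14156147  253.36661517] 24.457488163077436 29.503363966941833
plug top if centred [255.31683775 261.45458789] threads [[232.8, 14.1], [363.7, 20.6], [236.9, 256.0], [350.3, 253.5]]
```

View pics/w2.png

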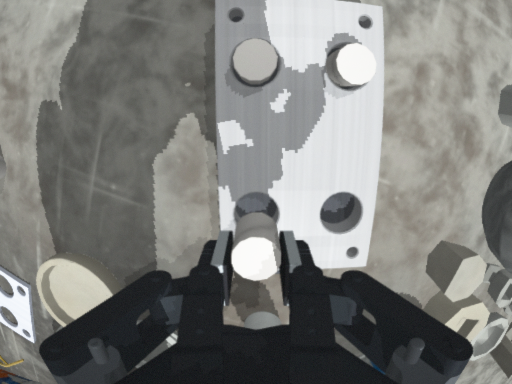

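The plug is held upright with its top near (256,258). The target well mouth is at (256,210), the other empty well at (341,212), and three threads are at (236,15), (365,21) and (352,252).

```bash
python3 - <<'E'
from h import *
im=cv2.imread("pics/w2.png",0);W=r.camera_params("wrist");e=r.get_state()["ee_pos"];print(e)
o=[]
for p in [(236,15),(365,21),(352,252)]:
    b=blob(im,p,8,True);print(b);o.append(back(W,b[0],34,True)[:2])
Mm=[M[0],M[1],M[3]]
c,R=fit(Mm,o); c=c-R@np.mean(Mm,0); print("carrier",c,"wells",c+R@[-50,30],c+R@[-50,-30])
b=blob(im,(341,212),24,True);print("w3 mouth",b,back(W,b[0],34,True))
w=im[225:290,220:300]; m=(w>215).astype(np.uint8); cs=max(cv2.findContours(m,cv2.RETR_EXTERNAL,cv2.CHAIN_APPROX_NONE)[0],key=cv2.contourArea)
(x,y),ax,an=cv2.fitEllipse(cv2.convexHull(cs)); print("top",x+220,y+225,ax,back(W,(x+220,y+225),e[2]-193+34,True)-e)
E
```

```text
[ 509.94294283 -232.75114143  253.31386501]
(array([235.60439824,  14.63774435]), np.float64(14.75), np.float64(14.0))
(array([364.74048588,  21.8351484 ]), np.float64(13.25), np.float64(13.0))
(array([351.94535647, 251.7861945 ]), np.float64(11.75), np.float64(11.0))
pose [ 578.4 -289.8] yaw -0.1851 res [[-0.6, -0.6], [-0.8, 0.6], [1.4, -0.0]]
carrier [ 554.09171234 -271.00994424] wells [ 510.4662479  -232.32120102] [ 499.42495565 -291.2965337 ]
w3 mouth (array([340.82621443, 212.20428522]), np.float64(42.5), np.float64(41.0)) [ 500.81699727 -291.11747011   34.        ]
top 255.03410720825195 258.31211853027344 (42.91162872314453, 47.36994171142578) [ 1.85660302e+00 -6.88896100e-02 -1.59000000e+02]
```

```bash
python3 -m inch '[-0.7,-0.3,-4,0, -0.7,-0.3,-12,0, -0.7,-0.3,-20,0, -0.7,-0.3,-25,0, -0.7,-0.3,-29,0, -0.7,-0.3,-33,0, -0.7,-0.3,-37,0, -0.7,-0.3,-40,0, -0.7,-0.3,-42,0, -0.7,-0.3,-42,0]'
```

```text
t: 7.7
ee_pos: [509.2, -233.0, 210.9]
orientation: [-0.0, 0.995, -0.095, -0.0]
contact_force: [-0.4, 0.6, 0.3]
gripper_width: 24.5
grasp_force: 29.5
```

```bash
python3 -m inch '[0,0,0,0, 0,0,0,0, 0,0,0,0, 0,0,0,0, 0,0,10,0, 0,0,25,0, 0,0,40,0, 15,40,55,0, 30,80,55,0, 45,120,55,0]' 0.45
python3 - <<'E'
from h import *
W=r.camera_params("wrist");im=r.grab_frame("wrist");cv2.imwrite("pics/w3.png",im[:,:,::-1]);s=r.get_state()
print(s["ee_pos"],s["contact_force"],s["gripper_width"],"seated",fwd(W,[509.9,-233,50],True),"unseated",fwd(W,[509.9,-233,60],True),"plugL",fwd(W,[592.2,18.9,34],True))
E
```

```text
t: 8.95
ee_pos: [554.9, -111.9, 267.7]
orientation: [0.0, 0.995, -0.095, 0.001]
contact_force: [0.9, -0.4, 0.3]
gripper_width: 46.6
grasp_force: 0.0
[ 556.51756512 -104.74722681  267.88302606] [0.53849208 6.60903789 0.54947968] 46.78981257174925 seated [419.03224938 239.53169227] unseated [425.00850117 245.24830873] plugL [ 86.17975492 192.60797334]
```

View pics/w3.png

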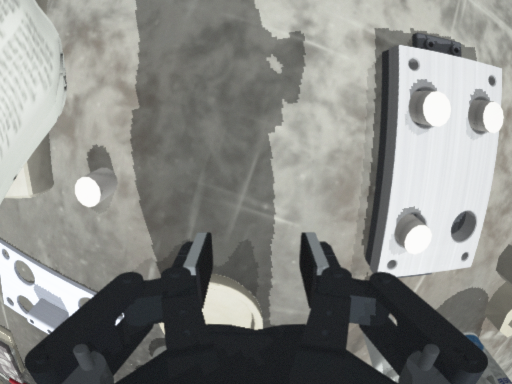

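All three plugs in the carrier look seated: the new one is at (417,236), against (419,239.5) predicted for seated. Plug L is at (88,191), also as predicted.

```bash
python3 -m inch '[8,30,0,0, 18,62,0,0, 28,95,-8,0, 35,120,-20,0, 38.4,131.2,-32,0, 38.4,131.2,-46,0, 38.4,131.2,-58,0, 38.4,131.2,-67,0, 38.4,131.2,-72,0, 38.4,131.2,-73,0]' 0.3
python3 -m inch '[0,0,0,0, 0,0,0,0, 0,0,0,0, 0,0,0,0, 0,0,0,0, 0,0,0,0, 0,0,0,0, 0,0,0,0, 0,0,0,0, 0,0,0,0]' 1 30
```

```text
t: 10.25
ee_pos: [592.6, 17.8, 192.8]
orientation: [0.0, 0.995, -0.095, -0.0]
contact_force: [-0.4, -0.4, -0.7]
gripper_width: 59.7
grasp_force: 0.0
t: 11.5
ee_pos: [592.9, 18.3, 193.6]
orientation: [-0.0, 0.995, -0.095, 0.0]
contact_force: [-1.3, 0.3, 5.6]
gripper_width: 24.4
grasp_force: 29.6
```

```bash
python3 -m inch '[0,0,15,0, 0,-5,45,0, -8,-25,80,0, -23,-75,80,0, -40,-130,80,0, -57,-187,80,0, -73,-240,80,0, -86,-282,80,0, -94.6,-310.2,80,0, -94.6,-310.2,80,0]'
python3 -m inch '[0,0,0,0, 0,0,0,0, 0,0,-5,0, 0,0,-10,0, 0,0,-16,0, 0,0,-20,0, 0,0,-20,0, 0,0,-20,0, 0,0,-20,0, 0,0,-20,0]'
python3 - <<'E'
from h import *
W=r.camera_params("wrist");s=r.get_state();im=r.grab_frame("wrist");cv2.imwrite("pics/w4.png",im[:,:,::-1])
e=s["ee_pos"];print(e,s["gripper_width"]);im=cv2.cvtColor(im,cv2.COLOR_RGB2GRAY)
w=im[225:290,220:300]; m=(w>215).astype(np.uint8); cs=max(cv2.findContours(m,cv2.RETR_EXTERNAL,cv2.CHAIN_APPROX_NONE)[0],key=cv2.contourArea)
(x,y),ax,an=cv2.fitEllipse(cv2.convexHull(cs)); print("top",x+220,y+225,ax,back(W,(x+220,y+225),e[2]-193+34,True)-e)
Rm=np.array([[.982,.187],[-.187,.982]])
o=[];mm=[]
for m in M:
    X=np.array([553.5,-272.])+Rm@m; p=fwd(W,[*X,34],True)
    if 10<p[0]<500 and 10<p[1]<374:
        b=blob(im,p,9,True); print(m,p.round(1),b); o.append(back(W,b[0],34,True)[:2]);mm.append(m)
c,R=fit(mm,o); c=c-R@np.mean(mm,0); print("carrier",c,"well3",c+R@[-50,-30])
E
```

```text
t: 12.75
ee_pos: [496.6, -295.2, 273.5]
orientation: [0.001, 0.995, -0.098, -0.0]
contact_force: [-0.0, 0.6, 0.3]
gripper_width: 24.4
grasp_force: 29.6
t: 14.0
ee_pos: [498.1, -292.1, 253.2]
orientation: [0.0, 0.995, -0.095, 0.0]
contact_force: [0.9, -0.1, -0.8]
gripper_width: 24.6
grasp_force: 29.6
[ 498.13219878 -292.05639137  253.23012083] 24.553864370495543
top 255.29199981689453 258.7324447631836 (42.84882354736328, 47.69200897216797) [   1.58703164   -0.20486151 -159.        ]
(82, 42) [144.1  21.3] (array([147.04864588,  21.48412608]), np.float64(13.25), np.float64(13.75))
(82, -42) [274.6  13.5] (array([276.23440135,  14.94540472]), np.float64(14.5), np.float64(13.0))
(-82, 42) [159.  253.6] (array([161.81439873, 252.58433544]), np.float64(11.5), np.float64(11.25))
(-82, -42) [272.3 255.8] (array([278.12526413, 253.91844955]), np.float64(10.25), np.float64(19.0))
pose [ 553.3 -274.4] yaw -0.1799 res [[-0.5, -0.3], [-1.5, 1.0], [1.2, 0.5], [0.7, -1.2]]
carrier [ 553.31914188 -274.42398461] well3 [ 498.75897244 -294.99551616]
```

```bash
python3 -m inch '[0,-0.9,-4,0, 0,-0.9,-12,0, 0,-0.9,-20,0, 0,-0.9,-25,0, 0,-0.9,-29,0, 0,-0.9,-33,0, 0,-0.9,-37,0, 0,-0.9,-40,0, 0,-0.9,-42,0, 0,-0.9,-42,0]'
```

```text
t: 15.3
ee_pos: [498.1, -292.9, 210.9]
orientation: [-0.0, 0.995, -0.095, -0.0]
contact_force: [-0.2, -0.7, -0.7]
gripper_width: 24.4
grasp_force: 29.6
```

```bash
python3 -m inch '[0,0,0,0, 0,0,0,0, 0,0,0,0, 0,0,0,0, 0,0,10,0, 0,0,30,0, 0,5,60,0.05, 0,30,85,0.18, 0,70,100,0.32, 0,115,110,0.46]' 0.45
python3 -m inch '[-5,50,0,0.1, -10,100,0,0.25, -15,150,0,0.4, -20,200,0,0.55, -25,245,0,0.7, -30,285,0,0.725, -35,315,0,0.725, -40,330,0,0.725, -40,336,0,0.725, -40,336,0,0.725]' 0.3
python3 -m inch '[0,0,0,0, 0,0,0,0, 0,0,0,0, 0,0,0,0, 0,0,0,0, 0,0,-10,0, 0,0,-20,0, 0,0,-30,0, 0,0,-40,0, 0,0,-40,0]'
python3 - <<'E'
from h import *
cv2.imwrite("pics/top2.png",r.grab_frame("top")[:,:,::-1])
W=r.camera_params("wrist");s=r.get_state();im=r.grab_frame("wrist");cv2.imwrite("pics/w5.png",im[:,:,::-1])
e=s["ee_pos"];print(e,s["t"]);g=cv2.cvtColor(im,cv2.COLOR_RGB2GRAY)
c,s_=np.cos(.995),np.sin(.995)
o=[];mm=[]
for m in M:
    X=np.array([458,158.5])+np.array([[c,-s_],[s_,c]])@m; p=fwd(W,[*X,6],True)
    try:
        b=blob(g,p,13,True); print(m,p.round(1),b); o.append(back(W,b[0],6,True)[:2]);mm.append(m)
    except Exception as ex: print(m,p,ex)
fit(mm,o); print("lug",fwd(W,[458,158.5,42],True))
im=cv2.cvtColor(im,cv2.COLOR_RGB2BGR);t=cv2.imread("pics/top2.png")[135:215,350:410]
t=cv2.resize(t,(288,384),interpolation=cv2.INTER_CUBIC);cv2.imwrite("pics/c5.png",np.hstack([im,t]))
E
```

```text
t: 16.55
ee_pos: [498.1, -177.2, 322.8]
orientation: [0.001, 0.991, 0.136, 0.001]
contact_force: [0.7, 1.1, 1.5]
gripper_width: 46.7
grasp_force: 0.0
t: 17.8
ee_pos: [458.4, 157.4, 321.1]
orientation: [0.0, 0.879, 0.477, -0.0]
contact_force: [0.3, -0.2, -0.3]
gripper_width: 59.9
grasp_force: 0.0
t: 19.05
ee_pos: [457.7, 158.0, 280.0]
orientation: [-0.0, 0.879, 0.477, -0.001]
contact_force: [-0.4, -0.6, 0.3]
gripper_width: 59.8
grasp_force: 0.0
[457.94862851 158.08407502 280.60930913] 19.1
(82, 42) [203.5  93.4] (array([204.90193966,  95.00622605]), np.float64(18.25), np.float64(18.0))
(82, -42) [307.4  93.5] (array([305.73625828,  98.53084989]), np.float64(17.0), np.float64(15.0))
(-82, 42) [211.9 271.4] (array([212.83980221, 270.99271587]), np.float64(15.0), np.float64(12.5))
(-82, -42) [298.9 271.6] (array([298.85109685, 271.23820364]), np.float64(15.0), np.float64(12.75))
pose [457.5 157.4] yaw 0.9939 res [[0.6, -0.7], [-3.0, -1.6], [1.6, 0.9], [0.7, 1.4]]
lug [255.29387273 204.82791932]
```

View pics/c5.png

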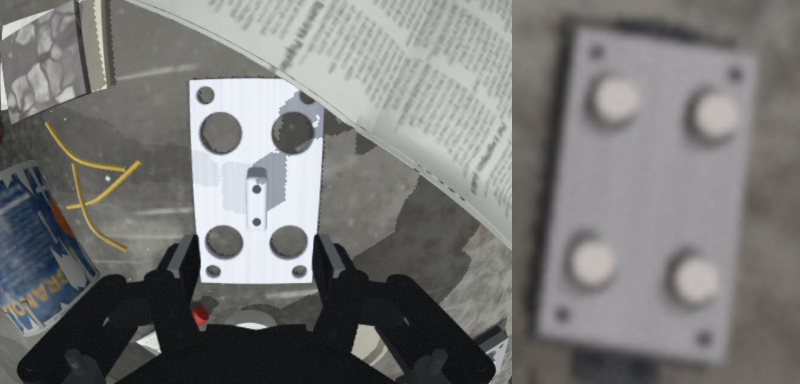

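All four wells hold plugs (right inset). The left part shows the plate lug at (257,200) and the newspaper's edge crossing the plate's (+x,-y) corner near (310,97). I check how high that edge lies before lifting.

```bash
python3 - <<'E'
from h import *
P=r.camera_params("top");W=r.camera_params("wrist")
A=lambda u,v:((u+.5)/5-.5+185,(v+.5)/5-.5+150)
E=np.array([(275,72),(350,122),(400,158),(430,185),(500,238)])
for z in (0,10,20,40,60,80,100):
    pts=[fwd(W,back(P,A(430-430*k,235*k),z),True) for k in (.0,.2,.4,.6,.8)]
    print(z,[(round(p[0]),round(p[1]),round(p[1]-np.interp(p[0],E[:,0],E[:,1]))) for p in pts], back(P,A(430-430*.6,235*.6),z).round())
# distance of plate corner/edge to newspaper line at z=6
c,s=np.cos(.995),np.sin(.995); X=np.array([458,158])+np.array([[c,-s],[s,c]])@[95,-55];print("corner",X)
E
```

```text
0 [(466, 191, -21), (432, 163, -23), (389, 131, -19), (336, 95, -18), (277, 60, -13)] [560. 190.   0.]
10 [(469, 195, -20), (436, 167, -22), (392, 134, -18), (338, 97, -17), (276, 61, -12)] [558. 189.  10.]
20 [(473, 200, -18), (439, 171, -21), (395, 137, -17), (340, 100, -15), (276, 62, -11)] [556. 188.  20.]
40 [(481, 209, -15), (447, 180, -18), (402, 145, -15), (344, 105, -13), (276, 64, -8)] [552. 186.  40.]
60 [(490, 219, -11), (456, 190, -15), (410, 154, -13), (349, 111, -10), (275, 67, -5)] [547. 185.  60.]
80 [(500, 231, -6), (466, 202, -10), (419, 165, -11), (355, 119, -6), (274, 71, -1)] [543. 183.  80.]
100 [(510, 245, 7), (478, 216, -5), (430, 178, -8), (362, 129, -2), (273, 75, 3)] [539. 181. 100.]
corner [555.85951764 207.73444286]
```

The newspaper edge lies roughly 70–100 mm up and overhangs that corner. So I'll grip the lug, lift only a little, slide the plate out to −x/−y, and then raise it.

```bash
python3 -m inch '[0.4,0,-8,0, 0.4,0,-22,0, 0.4,0,-38,0, 0.4,0,-54,0, 0.4,0,-68,0, 0.4,0,-80,0, 0.4,0,-88,0, 0.4,0,-93,0, 0.4,0,-95.5,0, 0.4,0,-95.5,0]'
python3 -m inch '[0,0,0,0, 0,0,0,0, 0,0,0,0, 0,0,0,0, 0,0,0,0, 0,0,0,0, 0,0,0,0, 0,0,0,0, 0,0,0,0, 0,0,0,0]' 1 70
```

```text
t: 20.4
ee_pos: [458.6, 158.2, 185.7]
orientation: [-0.0, 0.879, 0.477, 0.0]
contact_force: [0.5, 0.3, 0.6]
gripper_width: 59.6
grasp_force: 0.0
t: 21.65
ee_pos: [458.6, 158.3, 185.9]
orientation: [0.0, 0.879, 0.477, 0.0]
contact_force: [-2.1, -0.0, 5.9]
gripper_width: 14.9
grasp_force: 69.4
```

Gripped. Now a low lift and slide.

```bash
python3 -m inch '[0,0,3,0, 0,0,8,0, -3,-2,13,0, -8,-6,19,0, -14,-10,25,0, -20,-14,31,0, -26,-18,33,0, -31,-22,34,0, -34,-24,34,0, -35,-25,34,0]'
python3 -m inch '[0,-2,10,0, 0,-6,26,0, 0,-12,46,0, 3,-20,68,0, 8,-32,88,0, 15,-48,100,0, 24,-68,102,-0.03, 36,-92,102,-0.08, 48,-118,102,-0.14, 60,-146,102,-0.2]'
```

```text
t: 22.9
ee_pos: [423.3, 132.9, 219.4]
orientation: [-0.0, 0.879, 0.477, -0.0]
contact_force: [0.6, -0.3, -3.0]
gripper_width: 15.2
grasp_force: 68.3
t: 24.15
ee_pos: [484.2, -15.1, 321.0]
orientation: [-0.0, 0.923, 0.385, -0.0]
contact_force: [0.6, 0.3, -4.2]
gripper_width: 15.0
grasp_force: 68.5
```

```bash
python3 -m inch '[10,-30,0,-0.1, 20,-62,0,-0.22, 29,-96,0,-0.35, 38,-130,0,-0.48, 47,-164,0,-0.61, 55,-196,0,-0.74, 62,-225,0,-0.86, 67,-246,0,-0.95, 69.5,-257,0,-0.98, 69.9,-259.3,0,-0.982]'
python3 -m inch '[0,0,0,0, 0,0,-6,0, 0,0,-16,0, 0,0,-28,0, 0,0,-40,0, 0,0,-52,0, 0,0,-60,0, 0,0,-65,0, 0,0,-66.9,0, 0,0,-66.9,0]'
python3 -m inch '[0,0,0,0, 0,0,0,0, 0,0,0,0, 0,0,0,0, 0,0,0,0, 0,0,0,0, 0,0,0,0, 0,0,0,0, 0,0,0,0, 0,0,0,0]'
python3 - <<'E'
from h import *
T=r.grab_frame("top")[:,:,::-1];W=r.camera_params("wrist");s=r.get_state();im=r.grab_frame("wrist")[:,:,::-1]
cv2.imwrite("pics/top3.png",T);cv2.imwrite("pics/w6.png",im);e=s["ee_pos"];print(e,s["t"])
t=cv2.resize(T[125:225,345:415],(288,411),interpolation=cv2.INTER_CUBIC)
a=np.zeros((411,800,3),np.uint8);a[:384,:512]=im;a[:,512:]=t;cv2.imwrite("pics/c6.png",a)
Rm=np.array([[.9825,.186],[-.186,.9825]])
for m in M: print(m,"plate exp",fwd(W,[*(e[:2]+Rm@m),75],True).round(1),"thread exp",fwd(W,[*(np.array([553.5,-272])+Rm@m),34],True).round(1))
E
```

```text
t: 25.4
ee_pos: [553.2, -273.2, 320.8]
orientation: [-0.0, 0.996, -0.094, -0.001]
contact_force: [0.8, -0.4, -3.7]
gripper_width: 14.8
grasp_force: 68.5
t: 26.65
ee_pos: [553.5, -272.2, 254.8]
orientation: [0.0, 0.996, -0.093, 0.0]
contact_force: [0.1, -0.8, -3.4]
gripper_width: 14.9
grasp_force: 68.5
t: 27.9
ee_pos: [553.4, -272.2, 254.6]
orientation: [-0.0, 0.996, -0.093, 0.0]
contact_force: [0.8, 0.0, -4.7]
gripper_width: 15.0
grasp_force: 68.5
[ 553.37228872 -272.23265696  254.63724032] 27.95
(82, 42) plate exp [171.6  91.1] thread exp [189.   92.7]
(82, -42) plate exp [339.9  91.2] thread exp [321.9  92.7]
(-82, 42) plate exp [195.8 342.7] thread exp [203.7 307.1]
(-82, -42) plate exp [315.4 342.9] thread exp [307.1 307.2]
```

View pics/c6.png

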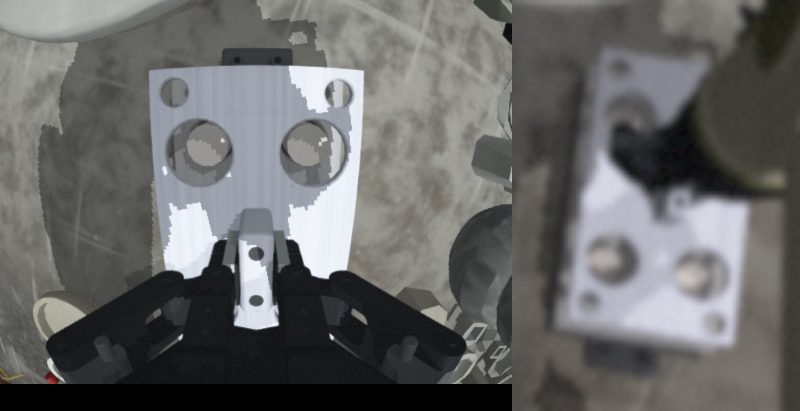

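The plate is over the carrier. In the wrist view its far holes are at (174,93) and (340,93), and the plugs show centred through the windows at u of about 208 and 306. In the top inset the plate holes are at (619,67), (589,300) and (713,322).

```bash
python3 - <<'E'
from h import *
P=r.camera_params("top");W=r.camera_params("wrist")
C=lambda u,v:((u-512+.5)/4.114-.5+345,(v+.5)/4.11-.5+125)
k=[0,2,3];mm=[M[i] for i in k]
c,R=fit(mm,[back(P,C(*p),75)[:2] for p in [(619,67),(589,300),(713,322)]]); print("plate by top",c-R@np.mean(mm,0),"carrier by top 553.3,-271.3")
g=cv2.imread("pics/w6.png",0)
win=[back(W,p,75,True)[:2] for p in [(174,93),(340,93),(199,152),(314,152)]]
m4=[(82,42),(82,-42),(50,30),(50,-30)]
c,R=fit(m4,win);print("plate by wrist",c-R@np.mean(m4,0))
o=[back(W,p,50,True)[:2] for p in [(208,146),(306,146)]];c=np.mean(o,0);print("carrier by wrist plugs",c-np.array([[.9825,.186],[-.186,.9825]])@[50,0], "yaw",np.arctan2(*(o[0]-o[1])[::-1])-np.pi/2)
E
```

```text
pose [ 529.5 -251.4] yaw -0.193 res [[0.3, 0.1], [-0.0, -0.6], [-0.2, 0.5]]
plate by top [ 553.67853117 -270.34305399] carrier by top 553.3,-271.3
pose [ 617.9 -285. ] yaw -0.1872 res [[-0.9, -0.5], [-0.6, 0.6], [0.6, -0.8], [1.0, 0.8]]
plate by wrist [ 553.0666225  -272.72241208]
carrier by wrist plugs [ 553.00829155 -272.93810151] yaw -0.18591206396811932
```

```bash
python3 -c "
from plant import r
print(r.close_job())"
```

```text
the job is handed in; nothing more can be done
None
```

I handed the job in at about 28 s: camera checks show all four wells holding an upright plug, and the plate held by its lug about 35 mm above the carrier with its screw holes within about 1 mm of the threaded holes; no verdict was returned.

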